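# Close and clamp the loaded balm case

### The job

The case of balm tins is loaded: close it up. Tuck the loose blue metal lid's rear edge under the steel lip at the back of the case while the clamp is still open, lay the lid down level with its handle crosswise, then swing the red clamp over all the way down so that it holds the front of the lid flat on the rim. Leave the tins and tools lying around where they are.

Things in the scene. Friction and masses are not known exactly. Their poses are not given: they have to be found in the camera images.
- lid_grip (a point): Centre of the black handle bar on the loose lid: 80 mm long (lid y), 14 thick (x), 14 high; 33 mm above the lid's underside, 20 mm free below the bar, on a 12 mm square post 33 mm to each side. x across the bar (to the lid's rear edge), y along it, z up out of the lid.
- lid: The lid: blue painted metal plate 154 (x) x 172 (y) x 6 mm, 0.15 to 0.3 kg, lying on the table, handle up; same either way round. Origin: centre of its underside, 33 mm below the bar's centre; axes as lid_grip.
- case: Open wooden case, bolted down, four tins in it. Origin: centre of its underside; x to its rear (away from the robot), y left, z up. Outside 160 (x) x 176 (y) mm, rim at z 45, walls 6 mm, tin tops at z 36. The shut lid lies on the rim centred on the case within 7 mm, its handle bar along case y, bar centre at z 78.
- slot (a point): Mouth of the slot between rear rim and steel lip, in the middle: case x 66, y 0, z 52 mm. Slot z 45 (rim) to 59 (lip's underside), lip top z 65; keeper's back face at x 80 stops the lid; cheeks at y +-90. The lid's rear edge goes in tilted, front raised 0.2 to 0.35 rad.
- ledge (a point): Middle of the top of the ledge in front of the case that carries the clamp: case x -102, z 51; it spans x -120 to -80, y +-26 mm, above the rim, so that the lid cannot be slid in flat. The clamp's ears on it reach z 72 (x -114 to -94).
- seal (a joint): Sprung black rubber strip on the front rim (120 mm long, at case x -73.5). Value in m: 0 = up, 7 mm above the rim; 0.007 = pushed level with the rim. It pushes back 3 N at 0 and 6.5 N at 0.007, so an unclamped lid stays about 7 mm high at the front.
- clamp (a joint): Swing clamp, rad: 0 = arm level over the lid, pointing to the case's rear (closed); pi/2 upright; starts near 2.1, leaning to the robot. Stiff hinge (0.45 N m): stays where left. Foot 40 mm from the hinge presses the lid's top. The last part takes 9 to 14 N down on the grip, against the seal. Closed, the grip's top is at case z 70, its end 12 mm before the lid's bar.
- clamp_hinge (a point): Clamp's hinge axis (along the case's y), at the arm's middle: case x -104, y 0, z 62 mm.
- clamp_tip (a point): End of the clamp's red grip on the arm's centre line, 85 mm from the hinge. The arm is 14 mm wide, 10 thick; its outer 36 mm is the round grip, 16 mm thick.
- tin_06_mid (a point): Bystander, leave alone: a filled balm tin (round bamboo sleeve, pink filling), 70 mm across, 31 mm high, right of the work. Point at its middle.
- tin_29_mid (a point): Bystander, leave alone: a filled balm tin like it, 70 mm across, 31 mm high, left of the work. Point at its middle.
- spatula_mid (a point): Bystander, leave alone: a palette knife with wooden handle, 231 mm long, 22 wide, 16 high, near the table's front edge. Point at its middle.
- marker_mid (a point): Bystander, leave alone: a felt marker, 132 mm long, 16 high, front left. Point at its middle.

How it is judged (in metres and radians):
On the way:
1. the lid lies on the case, its rear edge under the lip, while the clamp is still open (x of lid_grip in the frame of case between -0.007 and 0.008 m and y of lid_grip in the frame of case between -0.008 and 0.008 m and angle between the x axis of lid_grip and the x axis of case, either way round below 0.2 rad and angle between lid_grip's own z axis and vertical below 0.12 rad and z of lid_grip in the frame of case below 0.0855 m and value of joint clamp above 1 rad), for 0.2 s.
At the end, for the whole second after the job is handed in: The lid is centred on the case within 8 mm (7 mm forward), square to it within 0.08 rad, level within 0.025 rad and on the rim within 2.5 mm (handle centre below case z 80.5), the seal pressed down at least 5 mm, the clamp within 0.06 rad of level, the lid at rest (x of lid_grip in the frame of case between -0.007 and 0.008 m and y of lid_grip in the frame of case between -0.008 and 0.008 m and angle between the x axis of lid_grip and the x axis of case, either way round below 0.08 rad and angle between lid_grip's own z axis and vertical below 0.025 rad and z of lid_grip in the frame of case below 0.0805 m and value of joint seal above 0.005 m and value of joint clamp below 0.06 rad and linear speed of lid below 0.02 m/s); the robot touches nothing.
It fails at once if a bystander (tin, palette knife, marker) is moved more than 4 cm (distance of any of tin_06_mid, tin_29_mid, spatula_mid, marker_mid from where it was at the start of the episode above 0.04 m).
It also fails if it takes over 51 s, if anything falls off the work surface, if the arm or the gripper's body presses on something with over 40 N, if the wrist force passes 120 N, or if a joint passes its speed limit or range.

### The arm

A 6-joint arm with a two-finger parallel gripper is mounted at the origin on a cart in front of the work surface, level with it; the furniture and walls round the work are solid. World frame = base frame: x ahead of the robot, y to its left, z up, the work surface at z = 0. Lengths are in m, angles in degrees, forces in N, time in s.
With the tool pointing down it reaches from about 0.4 to 0.825 m from the base axis. Payload 7 kg.
Tool frame: the origin (TCP) lies on the front face of the gripper's body, between the roots of the fingers; the fingertips stand 66 mm ahead of it and the grasp point (between the pads) lies 47 mm ahead of it; z points along the fingers, y is the line along which they close (so a half turn about z gives the same grasp; the last joint's range is limited). The gripper opens to 88 mm and grips with 3 to 60 N. Pads are 19 mm wide; open, the fingers measure 130 mm over their backs; the gripper's body (78 mm by 193 mm) begins 47 mm behind the grasp point.
Start: joints at [89.731, 20.546, 0.682, 0, -70.136, -16.507], TCP at [0.195, 0.646, 0.292] pointing down, gripper open.
Joint ranges: [-176.03, 176.03], [-82.01, 121.73], [-58.28, 71.71], [-173.87, 95.51], [-174.79, -0.11], [-173.66, 173.66]. Speed limits (degrees/s): [136.94, 136.94, 172.46, 180, 180, 180].

### API

Orientations are given as [roll, pitch, yaw] about the fixed x, y, z axes, in that order (R = Rz(yaw) Ry(pitch) Rx(roll)).
In Python, from plant import ctrl gives the robot as it stands.
- The arm moves only by the tool send_rows, never from a script. Its argument "deltas" is a list of rows, each a list of 2 entries, a list of its own where there are three numbers: the shift along the tool's x, y, z each as a share of 800 mm, from -1 to 1, then the turn about the tool's z as a share of 90 degrees, from -1 to 1. A call has exactly 5 rows; each row is the pose to reach, as a shift and turn from the pose commanded when the call began, along the tool's axes at that moment; what a row does not reach only later rows make up. A row lasts 1/12 s, in which the tool goes at most 41.7 mm and 7.16 degrees, less where a joint would pass 70% of its speed; a pose out of reach is approached as far as the arm can. A call with a number of a shift or a turn outside -1 to 1 is refused whole. A call with a gripper value outside its range is refused whole. "gripper" is the opening, from 0 (shut) to 1 (fully open), set as the call begins (left out, the last holds). The fingers move at their own pace and stop on an object; the grip force is fixed at half the most. Time passes only in rows, so rows that repeat a pose let the fingers close, or fill a call up. It gives the time, the measured TCP pose, the force, the opening and the grip force at its end, in the units of the state.
- ctrl.get_obs(): the state, without advancing time (a new reading comes with each control period).
- ctrl.snapshot(name): name is "scene" or "side" or "wrist"; returns a dict with "color" (480x640x3 uint8, red, green, blue), "vertical_fov" (degrees; the focal length in pixels is half the picture's height over the tangent of half this angle, whatever the lens; pixels are square), "cx", "cy" (the principal point, pixels), "rvec" (rotation vector, rad) and "tvec" (3), from world to camera coordinates, as OpenCV has them. Camera axes: x right, y down, z forward; pixel columns grow to the right and rows downward; lengths in m; the calibration is good to about 2 mm. The wrist camera is an equidistant fisheye: a pixel r from the principal point sees the ray r / f radians off the axis. A picture is of the moment at which its call begins. There is no depth.
- ctrl.close_job(): hands the job in; it is judged then, once.
Trained networks look in a picture, given as the dict that the camera call returned (one of the last four; its "shot" number tells which), for a name from the list of things; names that differ only in an ending like _2 or _b are one class to them, and where a whole thing is asked for, a point or a joint stands for the part that bears it (a point fixed in the world has none). Each returns a list of dicts, best first, with "conf" (0 to 1); they miss things now and then, are a little off and sometimes report something else, mostly with a low value. They report only what shows in the picture. A call takes as long as a camera call.
- ctrl.boxes_of(picture, thing): "xy" ([column, row] as shares, 0 to 1, of the picture: columns of its width, rows of its height, amid what is visible of it).
- ctrl.cut_out(picture, thing): "pixels" (480x640 bool, what is visible of it) and "xy" ([column, row] as shares, 0 to 1, of the picture: columns of its width, rows of its height, amid what is visible of it).
The state is a dict: "clock": time; "joint_pos": joint angles; "qvel": joint speeds; "tau": joint torques, N m; "tool_pos": TCP position; "orientation": TCP orientation; "force": force on the tool from outside, world axes, zero at the start; "moment": the same for the moment, N m; "opening": finger opening in m; "gripper_force": force on a finger pad.
Only numpy, scipy, OpenCV 4.12 (cv2) and the standard library are available. Lean on these libraries where they do the work, as an engineer would, in place of code of your own. Each camera call takes 0.05 s, during which the arm holds its last target. There are 200 camera calls.

## Working session

There is one attempt and no reset: what is moved stays moved. The work goes in short steps, Python scripts to look and compute and a tool call to move; the robot and the scene stay as the last step left them, time stands still between calls to the robot, and variables do not carry over. Pictures are saved under pics/ and viewed, at most 10 in all, crops included, and the job is handed in when it is done.

Besides the shell and the picture viewer there is one more tool, called after "Emit:" as name([rows], argument=value, ...), one row to a line, values as JSON. send_rows: Moves the arm, as the interface text tells. Shift numbers are shares of 800 mm and turn numbers shares of 90 degrees, none past 1 either way. Its arguments: {"type":"object","properties":{"deltas":{"type":"array","items":{"type":"array"}},"gripper":{"type":"number"}},"required":["deltas"]}

```bash
mkdir -p pics; ls
python3 - <<'E'
from plant import ctrl
import cv2,numpy as np
o=ctrl.get_obs()
print({k:np.round(v,3) for k,v in o.items()})
ims=[]
for n in("scene","side"):
    p=ctrl.snapshot(n)
    print(n,p['vertical_fov'],p['cx'],p['cy'],p['rvec'],p['tvec'])
    cv2.imwrite(f"pics/{n}0.png",p['color'][...,::-1])
    for t in("lid_grip","lid","case","slot","ledge","clamp","clamp_tip","clamp_hinge","seal","tin_06_mid","tin_29_mid","spatula_mid","marker_mid"):
        try:
            print(t,[(round(b['conf'],2),np.round(np.array(b['xy'])*[640,480],1)) for b in ctrl.boxes_of(p,t)[:2]])
        except Exception as e: print(t,e)
E
```

```text
pics
{'clock': np.float64(0.0), 'joint_pos': array([ 8.9731e+01,  2.0591e+01,  6.3400e-01, -1.9000e-02, -7.0137e+01,
       -1.6506e+01]), 'qvel': array([-0.071,  0.012, -0.005, -0.031,  0.031,  0.041]), 'tau': array([ 1.0000e-03, -5.8271e+01,  2.9305e+01,  6.9970e+00,  7.0000e-03,
       -0.0000e+00]), 'tool_pos': array([0.195, 0.646, 0.291]), 'orientation': array([ 1.79905e+02, -1.00000e-02, -1.67820e+01]), 'force': array([-0.899,  1.15 ,  0.775]), 'moment': array([-0.012, -0.036,  0.064]), 'gripper_force': np.float64(0.0), 'opening': np.float64(0.088)}
scene 45.939514747599134 323.64541476248985 249.63818442754445 [ 2.28037906 -0.96956021  0.33597039] [-0.3350877   0.33885182  1.03747466]
lid_grip [(0.9, array([300.6, 205.9]))]
lid [(0.57, array([301.6, 201.8]))]
case [(0.57, array([415. , 276.2])), (0.54, array([300.1, 206. ]))]
slot [(0.72, array([417.1, 274.8]))]
ledge [(0.8, array([414.1, 275.7]))]
clamp [(0.51, array([376.4, 280.9]))]
clamp_tip [(0.51, array([372.3, 281.5])), (0.45, array([414.2, 274.3]))]
clamp_hinge [(0.76, array([413.5, 277.3]))]
seal [(0.5, array([390.3, 
[... 232 characters left out ...]
, 359.6]))]
side 57.50447641833087 314.3453572939588 239.89150348188485 [ 2.02636323 -0.05266325  0.02746815] [-0.53009369  0.08293292  1.11781385]
lid_grip [(0.94, array([333. , 233.6]))]
lid [(0.69, array([336.9, 233. ]))]
case [(0.89, array([351.5, 287.9])), (0.66, array([256.8, 214.5]))]
slot [(0.7, array([350.7, 289. ]))]
ledge [(0.89, array([351.7, 286.1]))]
clamp [(0.68, array([299.8, 253.6])), (0.37, array([325.2, 278.6]))]
clamp_tip [(0.78, array([302.6, 255. ]))]
clamp_hinge [(0.6, array([353.5, 289.9]))]
seal [(0.64, array([326. , 272.8]))]
tin_06_mid [(0.6, array([315.9, 348.7]))]
tin_29_mid [(0.81, array([294.6, 206.8]))]
spatula_mid []
marker_mid [(0.74, array([338.1, 232.2]))]
```

View pics/scene0.png

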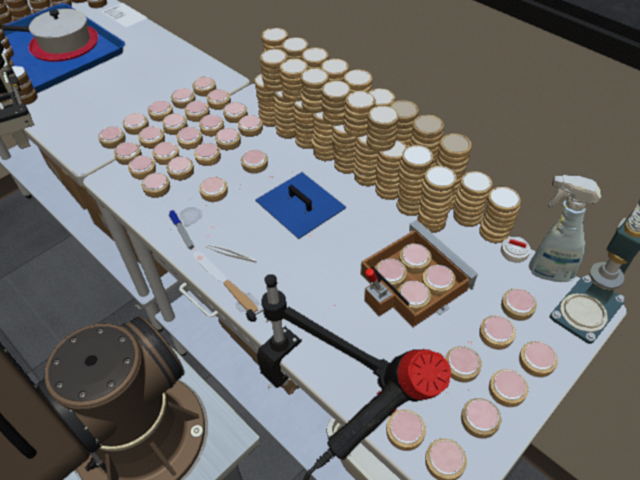

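View pics/side0.png

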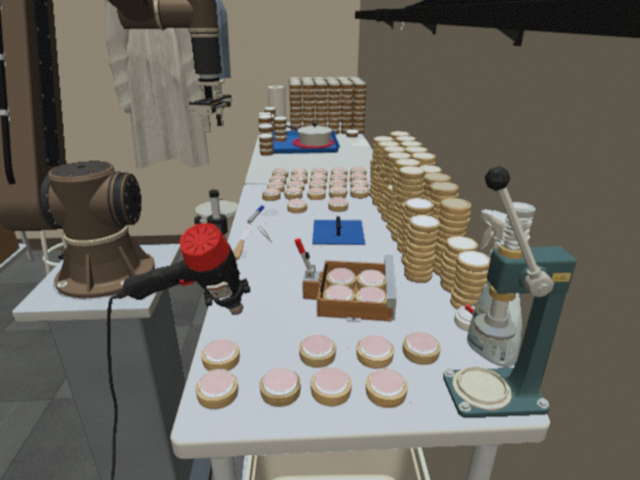

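The scene view shows the blue lid near (301,206), the case near (415,277) with the clamp leaning toward the robot at about (372,280), and the heat gun and its stand between the robot and the case. The side view shows the same layout, with the case at (352,288) and the lid at (337,232).

```bash
cat > h.py <<'E'
import numpy as np,cv2
from plant import ctrl
from scipy.spatial.transform import Rotation as R
def cam(p):
    Rm=cv2.Rodrigues(np.array(p['rvec'],float))[0]; return Rm,np.array(p['tvec'],float),240/np.tan(np.radians(p['vertical_fov'])/2)
def ray(p,uv,fish=False):
    Rm,t,f=cam(p); d=np.array([(uv[0]-p['cx'])/f,(uv[1]-p['cy'])/f])
    if fish:
        r=np.hypot(*d); v=np.array([*(d*np.sin(r)/max(r,1e-9)),np.cos(r)])
    else: v=np.array([*d,1.]); v/=np.linalg.norm(v)
    return -Rm.T@t,Rm.T@v
def onz(p,uv,z,fish=False):
    o,d=ray(p,uv,fish); return o+d*(z-o[2])/d[2]
def proj(p,X,fish=False):
    Rm,t,f=cam(p); c=Rm@np.array(X,float)+t
    if fish:
        r=np.hypot(c[0],c[1]); a=np.arctan2(r,c[2]); return np.array([p['cx'],p['cy']])+f*a*c[:2]/max(r,1e-9)
    return np.array([p['cx'],p['cy']])+f*c[:2]/c[2]
def tri(rays):
    A=sum(np.eye(3)-np.outer(d,d) for o,d in rays); b=sum((np.eye(3)-np.outer(d,d))@o for o,d in rays)
    return np.linalg.solve(A,b)
E
python3 - <<'E'
from h import *
S=ctrl.snapshot("scene");D=ctrl.snapshot("side")
np.set_printoptions(precision=4,suppress=True)
for n,a,b in[("lidgrip",(300.6,205.9-8),(333,233.6-4)),("tip",(370,271),(299,240)),("tin06",(464.1,360.8),(315.9,348.7)),("tin29",(254.5,160),(338.5,204)),("gunred",(424,373),(206,248))]:
    print(n,tri([ray(S,a),ray(D,b)]))
for n,c,z in[("lid grip bar",(300.6,200),.033),]: print(n,onz(S,c,z))
for p,n,i in((S,"lid",0),(S,"case",0),(D,"lid",0),(D,"case",0),(S,"lid_grip",0),(S,"slot",0)):
    m=ctrl.cut_out(p,n)
    if m:
        m=m[0]['pixels'].astype(np.uint8); c=max(cv2.findContours(m,0,2)[0],key=cv2.contourArea)
        q=cv2.approxPolyDP(c,0.02*cv2.arcLength(c,True),True)[:,0]
        print(n,cv2.contourArea(c),q.tolist(),[onz(p,x,.006 if n=='lid' else .045)[:2].round(3).tolist() for x in q])
E
```

```text
lidgrip [0.6044 0.2029 0.0186]
tip [ 0.491  -0.1182  0.136 ]
tin06 [ 0.519  -0.3435  0.0203]
tin29 [0.6337 0.4025 0.0144]
gunred [ 0.3377 -0.3521  0.2405]
lid grip bar [0.6016 0.1944 0.033 ]
lid 3058.5 [[302, 172], [256, 199], [298, 238], [345, 207]] [[0.694, 0.285], [0.545, 0.298], [0.528, 0.129], [0.678, 0.118]]
case 7092.0 [[416, 221], [362, 262], [365, 302], [378, 315], [392, 306], [412, 325], [441, 313], [475, 279]] [[0.73, -0.056], [0.553, -0.047], [0.479, -0.121], [0.473, -0.161], [0.51, -0.168], [0.502, -0.226], [0.565, -0.25], [0.684, -0.25]]
lid 1232.0 [[314, 220], [313, 243], [365, 243], [359, 220], [339, 216]] [[0.544, 0.29], [0.533, 0.126], [0.681, 0.117], [0.688, 0.281], [0.627, 0.318]]
case 5088.0 [[295, 240], [304, 297], [317, 301], [318, 316], [393, 319], [391, 254], [381, 263], [325, 260], [320, 271]] [[0.482, 0.068], [0.498, -0.209], [0.525, -0.225], [0.524, -0.278], [0.671, -0.296], [0.724, -0.026], [0.69, -0.071], [0.555, -0.048], [0.539, -0.101]]
lid_grip 3093.0 [[302, 172], [255, 199], [298, 238], [345, 207]] [[0.665, 0.253], [0.521, 0.267], [0.505, 0.104], [0.65, 0.093]]
slot 7202.0 [[417, 221], [360, 271], [369, 282], [364, 301], [378, 315], [394, 308], [412, 327], [444, 311], [477, 275]] [[0.731, -0.058], [0.532, -0.06], [0.523, -0.093], [0.48, -0.118], [0.473, -0.161], [0.509, -0.174], [0.499, -0.228], [0.573, -0.252], [0.696, -0.247]]
```

Run:
```python
import cv2
a=cv2.imread('pics/scene0.png')[200:350,330:500]; cv2.imwrite('pics/c0.png',cv2.resize(a,None,fx=4,fy=4,interpolation=cv2.INTER_CUBIC))
```

```text
(no output)
```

View pics/c0.png

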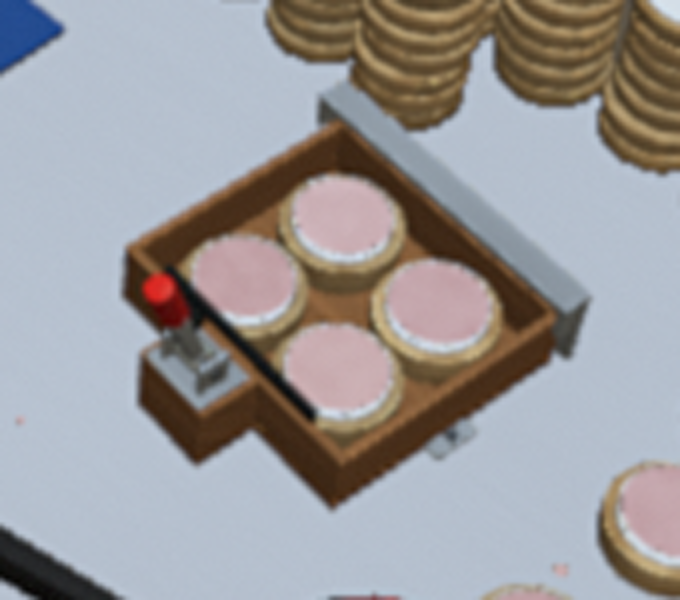

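Emit:
send_rows([
  [[0.044, 0.025, 0], 0],
  [[0.088, 0.05, 0], 0],
  [[0.132, 0.076, 0], 0],
  [[0.176, 0.101, 0], 0],
  [[0.22, 0.126, 0], 0],
])

```text
clock: 2.22
tool_pos: [0.3351, 0.4975, 0.2924]
orientation: [-180.0, -0.0, -16.7]
force: [-0.2, 0.3, -1.1]
opening: 0.0875
gripper_force: 0.0
```

Emit:
send_rows([
  [[0.044, 0.025, 0], 0],
  [[0.088, 0.05, 0], 0],
  [[0.132, 0.076, 0], 0],
  [[0.176, 0.101, 0], 0],
  [[0.22, 0.126, 0], 0],
])

```text
clock: 2.63
tool_pos: [0.4747, 0.35, 0.2926]
orientation: [-180.0, -0.0, -16.8]
force: [0.1, 0.7, -0.1]
opening: 0.0877
gripper_force: 0.0
```

Emit:
send_rows([
  [[0.044, 0.025, 0], 0],
  [[0.088, 0.05, 0], -0.03],
  [[0.132, 0.076, 0], -0.06],
  [[0.176, 0.101, 0], -0.09],
  [[0.217, 0.125, 0], -0.123],
])

```text
clock: 3.05
tool_pos: [0.6123, 0.2039, 0.2924]
orientation: [-180.0, -0.0, -5.6]
force: [1.2, 1.2, -0.2]
opening: 0.0877
gripper_force: 0.0
```

Run:
```python
from h import *
np.set_printoptions(precision=4,suppress=True)
o=ctrl.get_obs();print(o['clock'],o['tool_pos'],o['orientation'],o['joint_pos'])
S=ctrl.snapshot("wrist");cv2.imwrite('pics/w1.png',S['color'][...,::-1]); print(S['vertical_fov'],S['cx'],S['cy'],"cam",ray(S,(320,240),True))
for n in("lid","lid_grip","case"):
    m=ctrl.cut_out(S,n)
    if m:
        print(n,m[0]['conf'],np.array(m[0]['xy'])*[640,480]);m=m[0]['pixels'].astype(np.uint8); c=max(cv2.findContours(m,0,2)[0],key=cv2.contourArea)
        q=cv2.approxPolyDP(c,0.02*cv2.arcLength(c,True),True)[:,0]
        print(cv2.contourArea(c),q.tolist(),[onz(S,x,.006,True)[:2].round(4).tolist() for x in q])
```

```text
3.05 [0.6123 0.2039 0.2924] [-179.9881   -0.0239   -5.5845] [ 35.7094  17.7617  -3.3394   0.0073 -68.8731  48.7034]
65.70646984690485 323.97551113073774 241.3343273944899 cam (array([0.6958, 0.1938, 0.3845]), array([-0.3009,  0.0413, -0.9527]))
lid 0.75 [317.504 198.624]
22514.0 [[400, 133], [235, 135], [244, 273], [396, 272]] [[0.682, 0.1177], [0.6971, 0.2855], [0.546, 0.2991], [0.5307, 0.1297]]
lid_grip 0.91 [318.272 200.784]
22591.0 [[400, 133], [235, 135], [244, 274], [395, 272]] [[0.682, 0.1177], [0.6971, 0.2855], [0.5448, 0.2993], [0.5308, 0.1308]]
case 0.93 [590.528 191.616]
16353.5 [[552, 99], [532, 236], [638, 315], [615, 265], [639, 255], [639, 118]] [[0.7178, -0.068], [0.5567, -0.0411], [0.4026, -0.2793], [0.4998, -0.1954], [0.5087, -0.2473], [0.7031, -0.2223]]
```

View pics/w1.png

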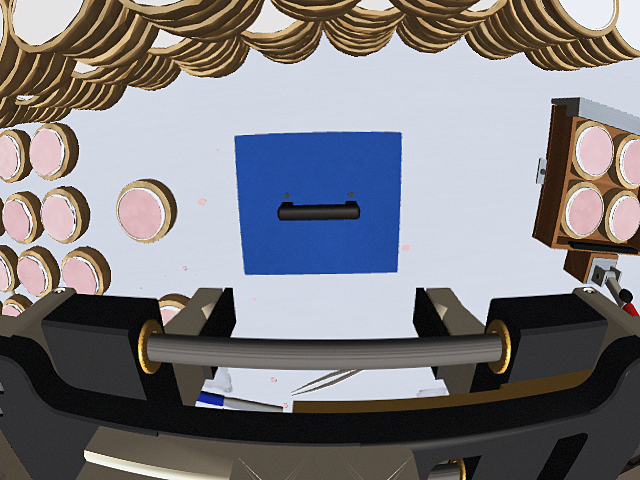

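The wrist view shows the lid with corners near (235,135), (400,133), (396,272) and (244,273). The bar runs from (277,212) to (360,212), and the case is at the right edge.

Run:
```python
from h import *
np.set_printoptions(precision=4,suppress=True)
S=ctrl.snapshot("wrist")
g=cv2.cvtColor(S['color'],cv2.COLOR_RGB2HSV).astype(int)
m=((g[...,2]<75)&(g[...,1]<150)).astype(np.uint8)[180:235,260:380]
ys,xs=np.nonzero(m); print(xs.min()+260,xs.max()+260,ys.min()+180,ys.max()+180,len(xs))
for u in [(277.5,211),(360,211)]: print(onz(S,u,.036,True))
for X in[(.613,.2075)]:
  for s in(-1,1):
    a=np.radians(-5.2); e=np.array([*X,.033])+s*.04*np.array([-np.sin(a),np.cos(a),0]); print(proj(S,e,True))
```

```text
278 359 191 219 1136
[0.6184 0.2473 0.036 ]
[0.6101 0.1681 0.036 ]
[360.2599 211.0054]
[278.0464 212.0884]
```

Emit:
send_rows([
  [[0.001, -0.005, 0.05], -0.003],
  [[0.001, -0.005, 0.1], -0.003],
  [[0.001, -0.005, 0.15], -0.003],
  [[0.001, -0.005, 0.19], -0.003],
  [[0.001, -0.005, 0.22], -0.003],
], gripper=1)

```text
clock: 3.72
tool_pos: [0.6101, 0.2105, 0.1134]
orientation: [179.9, 0.1, -5.4]
force: [-0.5, -0.5, 0.4]
opening: 0.0877
gripper_force: 0.0
```

Emit:
send_rows([
  [[0, 0, 0.016], 0],
  [[0, 0, 0.032], 0],
  [[0, 0, 0.045], 0],
  [[0, 0, 0.045], 0],
  [[0, 0, 0.045], 0],
])

```text
clock: 4.13
tool_pos: [0.6118, 0.2105, 0.0802]
orientation: [180.0, 0.0, -5.4]
force: [0.7, -0.7, 0.9]
opening: 0.0877
gripper_force: 0.0
```

Emit:
send_rows([
  [[0, 0, 0], 0],
  [[0, 0, 0], 0],
  [[0, 0, 0], 0],
  [[0, 0, 0], 0],
  [[0, 0, 0], 0],
], gripper=0.8)

```text
clock: 4.55
tool_pos: [0.6126, 0.2102, 0.0814]
orientation: [-179.9, -0.1, -5.4]
force: [-2.1, 2.1, 6.1]
opening: 0.0797
gripper_force: 30.0
```

Emit:
send_rows([
  [[0, 0, -0.03], 0],
  [[0, 0, -0.06], 0],
  [[0, 0, -0.1], 0],
  [[0, 0, -0.13], 0],
  [[0, 0, -0.15], 0],
])

```text
clock: 4.97
tool_pos: [0.6129, 0.2097, 0.2032]
orientation: [-179.9, -0.1, -5.4]
force: [1.4, -0.0, -2.1]
opening: 0.0798
gripper_force: 30.0
```

Run:
```python
import cv2
from h import *
S=ctrl.snapshot("wrist");D=ctrl.snapshot("side")
print(np.array(S['rvec']),S['tvec'])
cv2.imwrite('pics/w2.png',S['color'][...,::-1])
a=cv2.imread('pics/side0.png')[225:330,280:410]; b=cv2.imread('pics/w1.png')[90:320,520:640]
a=cv2.resize(a,None,fx=4,fy=4,interpolation=2); b=cv2.resize(b,None,fx=2.3,fy=2.3,interpolation=2)
h=max(a.shape[0],b.shape[0]); P=np.zeros((h,a.shape[1]+b.shape[1],3),np.uint8); P[:a.shape[0],:a.shape[1]]=a;P[:b.shape[0],a.shape[1]:]=b
print(P.shape,a.shape); cv2.imwrite('pics/c1.png',P)
```

```text
[-1.96064262  2.15795635  0.339336  ] [0.26626287 0.55174461 0.48632721]
(529, 796, 3) (420, 520, 3)
```

View pics/c1.png

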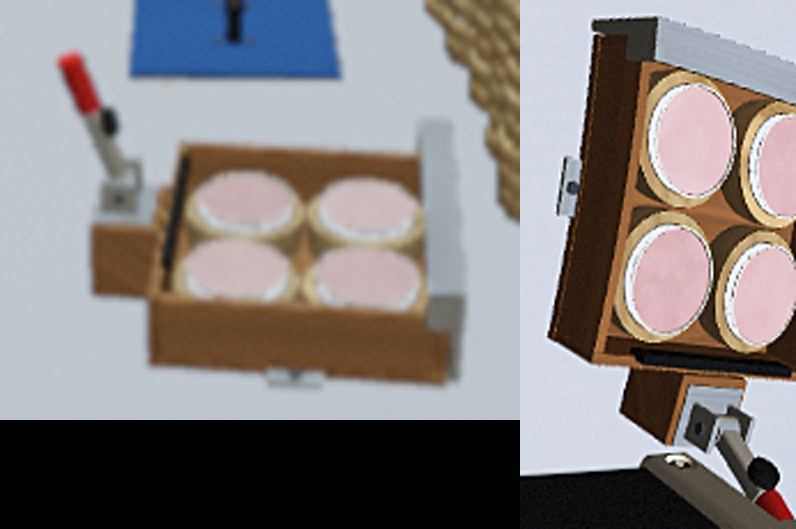

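View pics/w2.png

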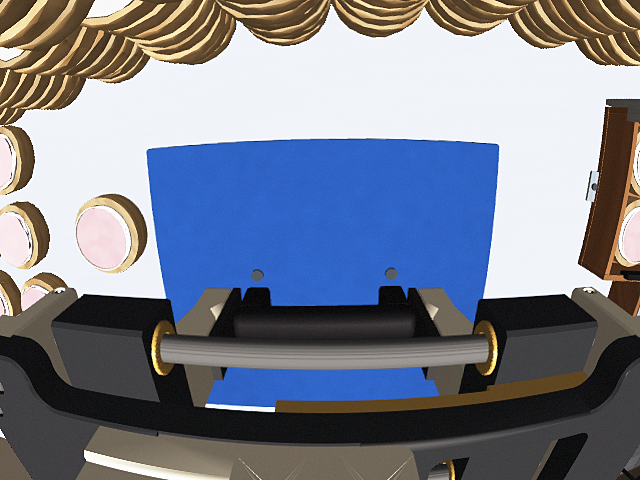

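The crops show the case rim corners, the seal strip and the leaning clamp clearly. The wrist view shows the bar held at both ends, with the lid's rear corners at (148,150) and (498,145).

Run:
```python
from h import *
from scipy.optimize import least_squares
np.set_printoptions(precision=4,suppress=True)
S=ctrl.snapshot("scene");D=ctrl.snapshot("side");W=ctrl.snapshot("wrist");o=ctrl.get_obs()
def T(r,t): M=np.eye(4);M[:3,:3]=r;M[:3,3]=t;return M
Tt=T(R.from_euler('xyz',o['orientation'],degrees=True).as_matrix(),o['tool_pos'])
Tc=T(cv2.Rodrigues(np.array(W['rvec']))[0],W['tvec'])
TC=Tc@Tt; np.save('TC.npy',TC)
T1=T(R.from_euler('xyz',[180,0,-5.58],degrees=True).as_matrix(),[.6123,.2039,.2924])
M=TC@np.linalg.inv(T1); W1=dict(W,rvec=cv2.Rodrigues(M[:3,:3])[0][:,0],tvec=M[:3,3])
FL=(-.08,.088,.045);FR=(-.08,-.088,.045)
obs=[(S,0,FL,(362,262)),(S,0,FR,(413.75,315.5)),(S,0,(-.0735,.06,.052),(372,267)),(S,0,(-.0735,-.06,.052),(408,303)),(S,0,(-.08,-.088,0),(413,326.5)),
(D,0,FL,(325,260.75)),(D,0,FR,(317.5,299.5)),(D,0,(-.08,-.088,0),(317.5,316.25)),(D,0,(-.0735,.06,.052),(326.25,264.2)),
(W1,1,FL,(552.6,247.8)),(W1,1,(-.08,.088,0),(532.6,237.8)),(W1,1,(-.0735,.06,.052),(570,242.5))]
def cw(v,P): return R.from_euler('z',v[2]).apply(P)+[v[0],v[1],0]
def f(v): return np.concatenate([proj(p,cw(v,P),bool(k))-u for p,k,P,u in obs])
s=least_squares(f,[.62,-.14,-.1],loss='soft_l1'); v=s.x
print(v,np.degrees(v[2])); print(f(v).reshape(-1,2))
# lid grip: rear corners in the wrist view at current pose, pitch & centre
q=[(148,150),(498,145)]
yaw=np.radians(o['orientation'][2]); g=o['tool_pos']-[0,0,.047]
def lidc(a): # x off along tool x, y off, pitch
    Rm=R.from_euler('ZY',[yaw+a[2],a[1]]); b=g+R.from_euler('z',yaw).apply([0,a[0],0])
    return [proj(W,b+Rm.apply([x,y,-.027]),True) for x,y in((.077,.086),(.077,-.086))]
r=least_squares(lambda a:np.ravel(np.array(lidc(a))-q),[0,0,0]);print('lid yoff,pitch,dyaw',r.x,r.fun)
```

```text
[ 0.6189 -0.1447 -0.1681] -9.632304463211964
[[-0.3466 -0.9357]
 [ 2.488   0.2575]
 [ 0.3064 -1.2116]
 [ 1.7257 -0.0401]
 [ 0.7562  1.1527]
 [-0.1296 -1.4106]
 [-0.6861 -0.4241]
 [-0.6586  0.2879]
 [ 0.2022 -1.7169]
 [-1.6719  0.2378]
 [-0.8508 -1.6931]
 [ 4.0105  3.5417]]
lid yoff,pitch,dyaw [-0.0018  0.0232  0.0127] [-1.8688  2.9767  1.8461  2.9666]
```

Emit:
send_rows([
  [[0.003, 0.03, -0.018], 0.01],
  [[0.007, 0.07, -0.036], 0.02],
  [[0.011, 0.11, -0.06], 0.03],
  [[0.015, 0.15, -0.08], 0.04],
  [[0.018, 0.187, -0.09], 0.047],
])

```text
clock: 5.63
tool_pos: [0.6123, 0.0578, 0.2725]
orientation: [180.0, 0.0, -9.7]
force: [0.4, 0.4, -2.1]
opening: 0.0798
gripper_force: 30.0
```

Run:
```python
from h import *
S=ctrl.snapshot("wrist");S=ctrl.snapshot("wrist");o=ctrl.get_obs();print(o['tool_pos'],o['orientation'],o['joint_pos'],o['force'])
np.savez('w3.npz',**{k:S[k] for k in('vertical_fov','cx','cy','rvec','tvec')})
cv2.imwrite('pics/w3full.png',S['color'][...,::-1])
cv2.imwrite('pics/w3.png',cv2.resize(S['color'][80:380,320:640,::-1],None,fx=2,fy=2,interpolation=2))
```

```text
[0.61215045 0.05573871 0.27246874] [ 1.79969637e+02 -9.27401595e-04 -9.88475190e+00] [ 2.33981717e+01  1.56776135e+01 -8.95067657e+00  2.84787651e-02
 -6.53875997e+01  5.67052118e+01] [ 0.29986127 -0.19163743 -2.15466646]
```

View pics/w3.png

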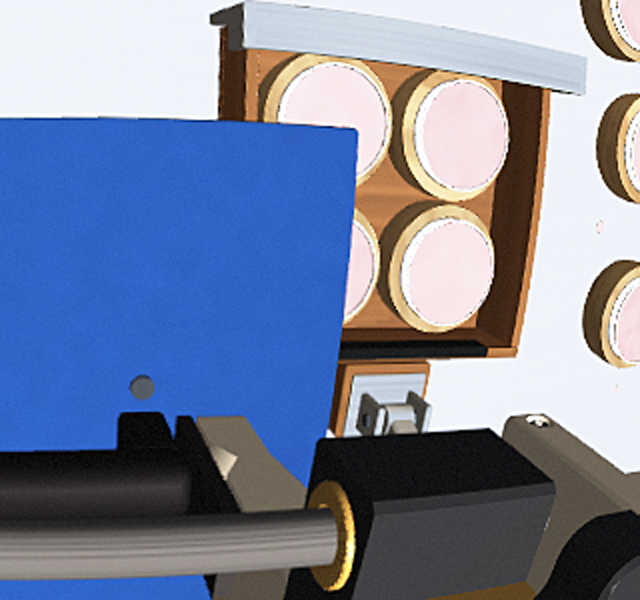

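Run:
```python
from h import *
np.set_printoptions(precision=4,suppress=True)
W=dict(np.load('w3.npz')); px=lambda u,v:(320+u/2,80+v/2)
v=[.6189,-.1447,-.1681]
inv=lambda X:R.from_euler('z',-v[2]).apply(np.array(X)-[v[0],v[1],0])
for n,p,z in(("FR",(519,355),.045),("sealR rear",(487,344),.052),("sealR fr",(487,357),.052),("ledge rr",(430,362),.051),("lip l",(245,48),.059),("lip r",(587,93),.059),("lip mid",(416,66),.059),("keeper topR",(585,57),.065),("rimR rear",(549,92),.045),("ledge plate R",(428,373),.051),("ear L",(360,390),.072),("ear R",(431,390),.072)):
    print(n,inv(onz(W,px(*p),z,True)))
# lid rear right corner: world given yaw
for n,u in(("lid RR",(357,129)),("lid rear far",(0,118))): print(n,onz(W,px(*u),.2725-.047-.027,True))
```

```text
FR [-0.0794 -0.0892  0.045 ]
sealR rear [-0.0699 -0.058   0.052 ]
sealR fr [-0.0772 -0.0598  0.052 ]
ledge rr [-0.0794 -0.0227  0.051 ]
lip l [0.0654 0.0931 0.059 ]
lip r [ 0.0665 -0.1023  0.059 ]
lip mid [0.0654 0.009  0.059 ]
keeper topR [ 0.0841 -0.0938  0.065 ]
rimR rear [ 0.0641 -0.0862  0.045 ]
ledge plate R [-0.0855 -0.0227  0.051 ]
ear L [-0.0843  0.0289  0.072 ]
ear R [-0.0858 -0.0121  0.072 ]
lid RR [ 0.6753 -0.0441  0.1985]
lid rear far [0.689  0.0403 0.1985]
```

Emit:
send_rows([
  [[0.005, 0.045, 0], 0],
  [[0.01, 0.09, 0], 0],
  [[0.014, 0.14, 0], 0],
  [[0.019, 0.19, 0], 0],
  [[0.024, 0.23, 0], 0],
])

```text
clock: 6.15
tool_pos: [0.5992, -0.1272, 0.2702]
orientation: [180.0, 0.2, -9.7]
force: [-0.3, 0.2, -2.1]
opening: 0.0798
gripper_force: 30.0
```

Emit:
send_rows([
  [[0, 0.014, 0.015], 0],
  [[0, 0.014, 0.045], 0],
  [[0, 0.014, 0.08], 0],
  [[0, 0.014, 0.11], 0],
  [[0, 0.014, 0.125], 0],
])

```text
clock: 6.57
tool_pos: [0.5959, -0.136, 0.1668]
orientation: [180.0, 0.4, -9.7]
force: [-1.3, -0.2, -2.3]
opening: 0.0798
gripper_force: 30.0
```

Run:
```python
from h import *
np.set_printoptions(precision=4,suppress=True)
W=ctrl.snapshot("wrist");W=ctrl.snapshot("wrist");o=ctrl.get_obs();print(o['clock'],o['tool_pos'],o['orientation'],o['force'])
v=[.6189,-.1447,-.1681]
print('tool in case',R.from_euler('z',-v[2]).apply(o['tool_pos']-[v[0],v[1],0]))
D=ctrl.snapshot("side")
cv2.imwrite('pics/w4.png',W['color'][...,::-1])
a=W['color'][60:420,:,::-1]; b=cv2.resize(D['color'][190:330,250:420,::-1],None,fx=3,fy=3,interpolation=2)
P=np.zeros((600,800,3),np.uint8);P[:270,:480]=cv2.resize(a,(480,270));P[270:270+330,:510]=b[:330,:510]
cv2.imwrite('pics/c4.png',P)
```

```text
6.6667 [ 0.5962 -0.1359  0.1676] [179.9301   0.4547  -9.6965] [ 0.5908  0.2573 -1.3624]
tool in case [-0.0239  0.0048  0.1676]
```

View pics/c4.png

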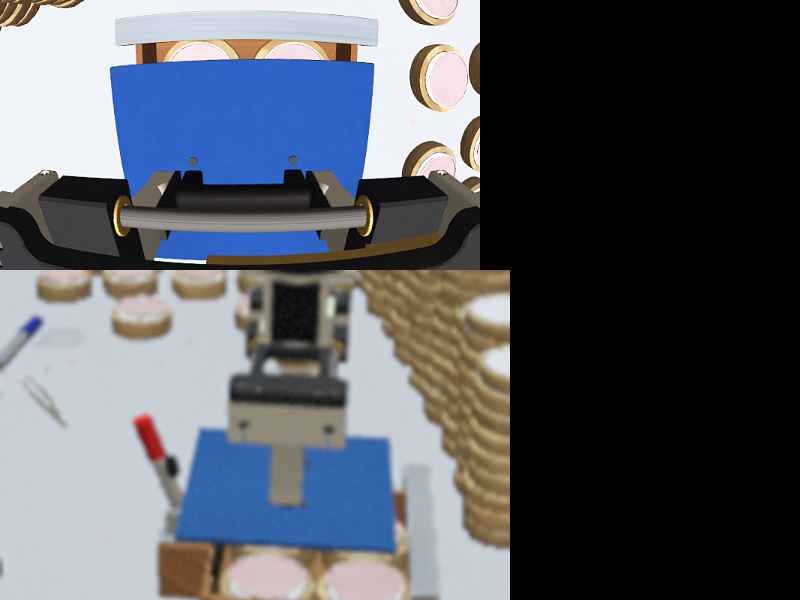

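The lid is over the case, with its rear corners in the crop at (110,67) and (374,63) against the lip ends at 115 and 378. It sits about 4 mm too far left, so I'll correct that and then lower its front onto the ears.

Emit:
send_rows([
  [[0.003, 0.005, 0.005], 0],
  [[0.003, 0.005, 0.01], 0],
  [[0.003, 0.005, 0.013], 0],
  [[0.003, 0.005, 0.016], 0],
  [[0.003, 0.005, 0.018], 0],
])

```text
clock: 7.13
tool_pos: [0.6003, -0.1406, 0.1579]
orientation: [-180.0, -0.0, -9.7]
force: [-0.1, 0.1, -2.6]
opening: 0.0794
gripper_force: 30.0
```

Emit:
send_rows([
  [[0, 0, 0.003], 0],
  [[0, 0, 0.006], 0],
  [[0, 0, 0.009], 0],
  [[0, 0, 0.012], 0],
  [[0, 0, 0.015], 0],
])

```text
clock: 7.55
tool_pos: [0.6011, -0.1407, 0.1463]
orientation: [-180.0, -0.1, -9.6]
force: [2.4, -0.0, 1.9]
opening: 0.0797
gripper_force: 30.0
```

```bash
cat > st.py <<'E'
from h import *
np.set_printoptions(precision=4,suppress=True)
W=ctrl.snapshot("wrist");W=ctrl.snapshot("wrist");o=ctrl.get_obs()
v=[.6189,-.1447,-.1681]
print(o['clock'],'tool in case',R.from_euler('z',-v[2]).apply(o['tool_pos']-[v[0],v[1],0]),o['orientation'],o['force'],o['moment'])
g=cv2.cvtColor(W['color'],cv2.COLOR_RGB2HSV)
m=cv2.inRange(g,(105,150,60),(125,255,255)); ys,xs=np.nonzero(m[:260]); 
l,r=xs.min(),xs.max()
q=[]
for s in(1,-1):
    i=np.argmin(ys*1.0 - s*(-0.5)*xs) ; q.append((xs[i],ys[i]))
top=[np.nonzero(m[:,c])[0].min() for c in(220,320,420)]
print('rear edge rows',top,'corners',q)
E=np.array(o['tool_pos']);yaw=np.radians(o['orientation'][2])
from scipy.optimize import least_squares
def pr(a):
    b=E-[0,0,.047]; Rm=R.from_euler('ZY',[np.radians(-9.3),a[0]])
    out=[]
    for c,t in zip((220,320,420),top):
        P=np.array([proj(W,b+R.from_euler('z',yaw).apply([.001,0,0])+Rm.apply([.077,y,-.027]),True) for y in np.linspace(.08,-.08,9)])
        out.append(np.interp(c,P[:,0],P[:,1])-t)
    return out
a=least_squares(pr,[0.]);print('pitch (front up +)',a.x,a.fun)
E
python3 st.py
```

```text
7.65 tool in case [-0.0186  0.001   0.1458] [-179.9981   -0.0501   -9.6565] [2.4524 0.563  2.0086] [-0.0245 -0.563  -0.0612]
rear edge rows [np.int64(149), np.int64(145), np.int64(146)] corners [(np.int64(155), np.int64(154)), (np.int64(490), np.int64(150))]
pitch (front up +) [0.0926] [-0.6426  0.075   0.5637]
```

Emit:
send_rows([
  [[0, 0, 0.002], 0],
  [[0, 0, 0.004], 0],
  [[0, 0, 0.006], 0],
  [[0, 0, 0.007], 0],
  [[0, 0, 0.007], 0],
])

```text
clock: 8.07
tool_pos: [0.6003, -0.1406, 0.14]
orientation: [-180.0, -0.0, -9.7]
force: [3.0, 0.5, 1.5]
opening: 0.0799
gripper_force: 30.0
```

```bash
python3 st.py
```

```text
8.1667 tool in case [-0.0191  0.0009  0.1401] [179.9992   0.0012  -9.6642] [ 2.1948 -0.7842  2.2466] [-0.1256 -0.7847 -0.0079]
rear edge rows [np.int64(154), np.int64(151), np.int64(152)] corners [(np.int64(160), np.int64(158)), (np.int64(487), np.int64(155))]
pitch (front up +) [0.1816] [-0.0078 -0.1637  0.1753]
```

Emit:
send_rows([
  [[0.004, 0, 0], 0],
  [[0.009, 0, 0], 0],
  [[0.014, 0, 0], 0],
  [[0.019, 0, 0], 0],
  [[0.022, 0, 0], 0],
])

```text
clock: 8.58
tool_pos: [0.6179, -0.1437, 0.1396]
orientation: [180.0, 0.0, -9.7]
force: [0.1, -0.1, -2.1]
opening: 0.0797
gripper_force: 30.0
```

```bash
python3 st.py
python3 - <<'E'
from h import *
W=ctrl.snapshot("wrist");D=ctrl.snapshot("side")
P=np.zeros((600,800,3),np.uint8);P[:270,:480]=cv2.resize(W['color'][60:420,:,::-1],(480,270));P[270:600,:510]=cv2.resize(D['color'][220:330,250:420,::-1],None,fx=3,fy=3,interpolation=2)
cv2.imwrite('pics/c5.png',P)
E
```

```text
8.6833 tool in case [-0.0012  0.0009  0.1397] [179.9946   0.0316  -9.6756] [-0.499  -0.2965 -2.292 ] [ 0.0021 -0.033  -0.0152]
rear edge rows [np.int64(167), np.int64(165), np.int64(167)] corners [(np.int64(157), np.int64(170)), (np.int64(489), np.int64(170))]
pitch (front up +) [0.3511] [ 0.8532  0.0728 -0.924 ]
```

View pics/c5.png

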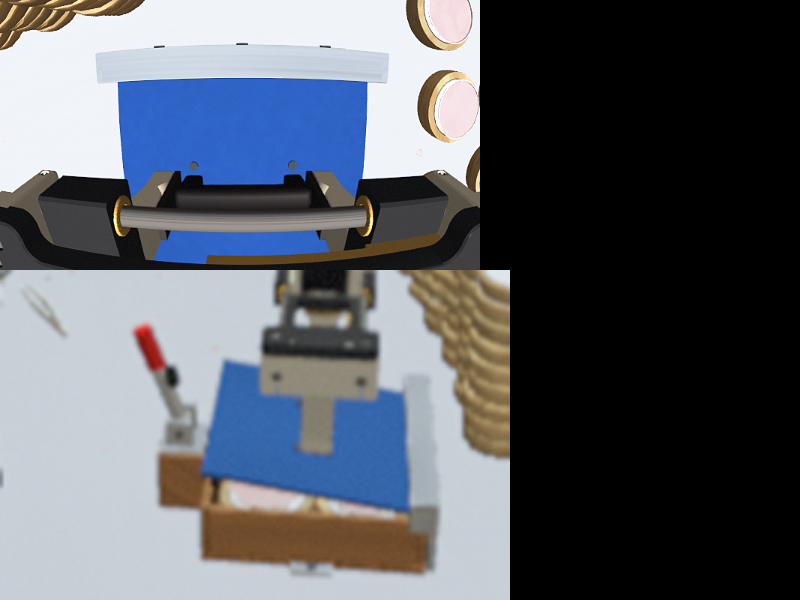

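The lid's rear edge has gone under the lip, with no gap showing at row 80 of the crop, and the front is still raised. Next I press it down toward level.

Emit:
send_rows([
  [[0.001, 0, 0.003], 0],
  [[0.001, 0, 0.006], 0],
  [[0.001, 0, 0.009], 0],
  [[0.001, 0, 0.012], 0],
  [[0.001, 0, 0.014], 0],
])

```text
clock: 9.2
tool_pos: [0.618, -0.1437, 0.1291]
orientation: [180.0, 0.0, -9.7]
force: [-6.4, 1.7, 10.3]
opening: 0.0797
gripper_force: 30.0
```

```bash
python3 st.py
```

```text
9.3 tool in case [-0.0008  0.0008  0.1295] [179.9852   0.0009  -9.6499] [-4.0963  1.3463  8.372 ] [ 0.4806  1.3869 -0.0115]
rear edge rows [np.int64(169), np.int64(167), np.int64(169)] corners [(np.int64(151), np.int64(173)), (np.int64(495), np.int64(173))]
pitch (front up +) [0.3847] [ 0.8018  0.1071 -0.908 ]
```

Emit:
send_rows([
  [[0, 0, 0], 0],
  [[0, 0, 0], 0],
  [[0, 0, 0], 0],
  [[0, 0, 0], 0],
  [[0, 0, 0], 0],
], gripper=1)

```text
clock: 9.72
tool_pos: [0.6184, -0.1437, 0.1288]
orientation: [180.0, 0.0, -9.7]
force: [0.9, -0.1, 0.1]
opening: 0.0878
gripper_force: 0.0
```

Emit:
send_rows([
  [[0, 0, -0.02], 0],
  [[0, 0, -0.06], 0],
  [[0, 0, -0.1], 0],
  [[0, 0, -0.15], 0],
  [[0, 0, -0.19], 0],
])

```text
clock: 10.13
tool_pos: [0.6185, -0.1439, 0.2836]
orientation: [180.0, -0.1, -9.7]
force: [0.8, 0.7, 0.5]
opening: 0.0874
gripper_force: 0.0
```

Run:
```python
from h import *
np.set_printoptions(precision=4,suppress=True)
W=ctrl.snapshot("wrist");W=ctrl.snapshot("wrist");D=ctrl.snapshot("side");o=ctrl.get_obs();v=[.6189,-.1447,-.1681]
c=lambda X:R.from_euler('z',-v[2]).apply(np.array(X)-[v[0],v[1],0])
print(o['tool_pos'],c(o['tool_pos']),o['orientation'])
g=cv2.cvtColor(W['color'],cv2.COLOR_RGB2HSV); m=cv2.inRange(g,(105,150,60),(125,255,255))
k=max(cv2.findContours(m,0,2)[0],key=cv2.contourArea); q=cv2.approxPolyDP(k,.015*cv2.arcLength(k,True),True)[:,0]
for u in q: print(u,c(onz(W,u,.054,True)))
P=np.zeros((600,800,3),np.uint8);P[:270,:480]=cv2.resize(W['color'][60:420,:,::-1],(480,270));P[270:600,:510]=cv2.resize(D['color'][220:330,250:420,::-1],None,fx=3,fy=3,interpolation=2)
cv2.imwrite('pics/c6.png',P)
```

```text
[ 0.6197 -0.1438  0.2846] [0.0006 0.001  0.2846] [-179.9387   -0.3653   -9.6561]
[230 155] [0.0641 0.0835 0.054 ]
[239 299] [-0.078   0.0843  0.054 ]
[409 299] [-0.078  -0.0864  0.054 ]
[416 155] [ 0.0639 -0.0839  0.054 ]
```

View pics/c6.png

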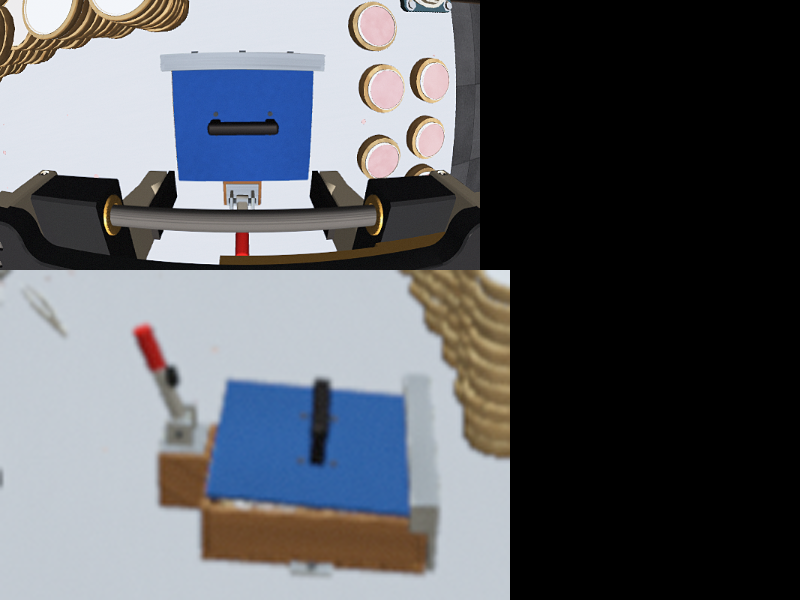

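The lid lies flat under the lip, with its front edge at case x -78 and its centre within 1–2 mm. In the side crop the clamp is still open. Before swinging it, I check the clearance to the gun stand.

Run:
```python
from h import *
np.set_printoptions(precision=4,suppress=True)
S=ctrl.snapshot("scene");D=ctrl.snapshot("side")
c=lambda X:R.from_euler('z',.1681).apply(np.array(X)-[.6189,-.1447,0])
for n,a,b in(("pole top",(270,281),(214,193)),("pole low",(275,310),(214,215)),("gun red",(424,373),(206,248)),("gun nozzle bottom",(398,378),(236,306))):
    X=tri([ray(S,a),ray(D,b)]);print(n,X,c(X),proj(S,X)-a,proj(D,X)-b)
for p,sl in((S,(slice(230,330),slice(340,440))),(D,(slice(215,290),slice(270,340)))):
    g=cv2.cvtColor(p['color'],cv2.COLOR_RGB2HSV); m=cv2.inRange(g,(0,170,120),(6,255,255))|cv2.inRange(g,(174,170,120),(180,255,255))
    k=np.zeros_like(m);k[sl]=m[sl]; ys,xs=np.nonzero(k); print(xs.min(),xs.max(),ys.min(),ys.max(),len(xs),xs.mean(),ys.mean())
    best=[]
    for th in np.arange(1.6,2.4,.02):
        P=[.6189,-.1447,0]+R.from_euler('z',-.1681).apply([-.104+.067*np.cos(th),0,.062+.067*np.sin(th)])
        best.append((np.hypot(*(proj(p,P)-[xs.mean(),ys.mean()])),th))
    print(min(best))
```

```text
pole top [ 0.3015 -0.049   0.2251] [-0.3289  0.0413  0.2251] [ 0.1784 -0.5982] [-0.3648  0.3101]
pole low [ 0.2937 -0.0673  0.1745] [-0.3336  0.0219  0.1745] [ 1.2669 -4.3133] [-2.7508  2.2025]
gun red [ 0.3377 -0.3521  0.2405] [-0.2425 -0.2516  0.2405] [ 0.0466 -0.2308] [-0.1698  0.1364]
gun nozzle bottom [ 0.3702 -0.2921  0.0877] [-0.2206 -0.187   0.0877] [-0.3916  2.15  ] [ 1.5615 -1.3342]
366 373 268 275 52 369.5 271.7307692307692
(np.float64(4.560438722911505), np.float64(1.9200000000000004))
296 303 239 252 56 299.5 245.60714285714286
(np.float64(0.24726734871986308), np.float64(1.9400000000000004))
```

Emit:
send_rows([
  [[-0.04, 0, 0], 0],
  [[-0.09, 0, 0], 0],
  [[-0.14, 0, 0], 0],
  [[-0.19, 0, 0], 0],
  [[-0.235, -0.001, 0], 0],
], gripper=0)

```text
clock: 10.8
tool_pos: [0.4302, -0.1114, 0.279]
orientation: [179.9, 0.2, -9.7]
force: [0.5, 1.0, 0.3]
opening: 0.0596
gripper_force: 0.0
```

Emit:
send_rows([
  [[0, 0, 0.03], 0],
  [[0, 0, 0.06], 0],
  [[0, 0, 0.09], 0],
  [[0, 0, 0.115], 0],
  [[0, 0, 0.126], 0],
])

```text
clock: 11.22
tool_pos: [0.4309, -0.1115, 0.1769]
orientation: [179.9, 0.3, -9.7]
force: [-0.2, -0.1, 0.5]
opening: 0.0267
gripper_force: 0.0
```

Emit:
send_rows([
  [[0.01, 0, 0], 0],
  [[0.02, 0, 0], 0],
  [[0.03, 0, 0], 0],
  [[0.04, 0, 0], 0],
  [[0.05, 0, 0], 0],
])

```text
clock: 11.63
tool_pos: [0.4733, -0.1183, 0.1808]
orientation: [180.0, 0.0, -9.7]
force: [-9.0, 2.8, 6.3]
opening: 0.0005
gripper_force: 4.6
```

Emit:
send_rows([
  [[0.01, 0, 0], 0],
  [[0.02, 0, 0], 0],
  [[0.03, 0, 0], 0],
  [[0.04, 0, 0], 0],
  [[0.05, 0, 0], 0],
])

```text
clock: 12.05
tool_pos: [0.511, -0.1251, 0.1803]
orientation: [180.0, 0.2, -9.7]
force: [-8.5, 3.0, 6.4]
opening: 0.0005
gripper_force: 4.8
```

Emit:
send_rows([
  [[0.01, 0, 0], 0],
  [[0.02, 0, 0], 0],
  [[0.03, 0, 0], 0],
  [[0.04, 0, 0], 0],
  [[0.05, 0, 0], 0],
])

```text
clock: 12.47
tool_pos: [0.5492, -0.1319, 0.1791]
orientation: [180.0, 0.4, -9.7]
force: [-6.9, 0.9, 2.1]
opening: 0.0005
gripper_force: 3.3
```

Emit:
send_rows([
  [[0.004, 0, 0.004], 0],
  [[0.008, 0, 0.008], 0],
  [[0.012, 0, 0.013], 0],
  [[0.016, 0, 0.018], 0],
  [[0.02, 0, 0.023], 0],
])

```text
clock: 12.88
tool_pos: [0.5661, -0.1347, 0.1615]
orientation: [180.0, 0.2, -9.7]
force: [-7.3, 1.1, 3.5]
opening: 0.0002
gripper_force: 3.1
```

```bash
cat > q.py <<'E'
from h import *
np.set_printoptions(precision=4,suppress=True)
o=ctrl.get_obs();c=lambda X:R.from_euler('z',.1681).apply(np.array(X)-[.6189,-.1447,0])
print(o['clock'],'case',c(o['tool_pos'])-[0,0,.066],o['orientation'],'F',o['force'])
for n in("scene","side"):
    p=ctrl.snapshot(n); g=cv2.cvtColor(p['color'],cv2.COLOR_RGB2HSV); m=cv2.inRange(g,(0,170,100),(6,255,255))|cv2.inRange(g,(174,170,100),(180,255,255))
    best=[]
    X=lambda th,r=.067:np.array([.6189,-.1447,0])+R.from_euler('z',-.1681).apply([-.104+r*np.cos(th),0,.062+r*np.sin(th)])
    for th in np.arange(-.1,2.4,.05):
        best.append((sum(m[tuple(np.round(proj(p,X(th,r))[::-1]).astype(int))]>0 for r in np.arange(.05,.085,.003)),round(th,2)))
    print(n,sorted(best)[-6:])
E
python3 q.py
```

```text
12.8833 case [-0.0538  0.001   0.0955] [179.963    0.2112  -9.7104] F [-7.3047  1.1267  3.4949]
scene [(np.int64(1), np.float64(0.5)), (np.int64(1), np.float64(0.55)), (np.int64(1), np.float64(0.6)), (np.int64(1), np.float64(0.65)), (np.int64(1), np.float64(0.7)), (np.int64(1), np.float64(0.75))]
side [(np.int64(0), np.float64(2.35)), (np.int64(1), np.float64(0.5)), (np.int64(2), np.float64(0.3)), (np.int64(7), np.float64(0.45)), (np.int64(10), np.float64(0.4)), (np.int64(11), np.float64(0.35))]
```

Emit:
send_rows([
  [[0.002, 0, 0.006], 0],
  [[0.004, 0, 0.012], 0],
  [[0.006, 0, 0.018], 0],
  [[0.008, 0, 0.024], 0],
  [[0.01, 0, 0.029], 0],
])

```text
clock: 13.4
tool_pos: [0.5748, -0.1359, 0.1391]
orientation: [180.0, 0.0, -9.7]
force: [-7.1, 0.8, 7.8]
opening: 0.0005
gripper_force: 4.2
```

Emit:
send_rows([
  [[0, 0, 0.002], 0],
  [[0, 0, 0.004], 0],
  [[0, 0, 0.005], 0],
  [[0, 0, 0.005], 0],
  [[0, 0, 0.005], 0],
])

```text
clock: 13.82
tool_pos: [0.5753, -0.1359, 0.1357]
orientation: [180.0, -0.0, -9.7]
force: [-5.4, -0.4, 7.5]
opening: 0.0003
gripper_force: 3.9
```

```bash
python3 q.py
```

```text
13.8167 case [-0.0445  0.0013  0.0697] [179.9777  -0.0244  -9.6585] F [-5.4318 -0.4403  7.4828]
scene [(np.int64(1), np.float64(-0.1)), (np.int64(1), np.float64(-0.05)), (np.int64(1), np.float64(0.0)), (np.int64(1), np.float64(0.1)), (np.int64(1), np.float64(0.15)), (np.int64(1), np.float64(0.2))]
side [(np.int64(0), np.float64(2.3)), (np.int64(0), np.float64(2.35)), (np.int64(3), np.float64(-0.1)), (np.int64(3), np.float64(0.05)), (np.int64(4), np.float64(0.0)), (np.int64(11), np.float64(-0.05))]
```

Emit:
send_rows([
  [[0, 0, 0.001], 0],
  [[0, 0, 0.002], 0],
  [[0, 0, 0.003], 0],
  [[0, 0, 0.003], 0],
  [[0, 0, 0.003], 0],
])

```text
clock: 14.33
tool_pos: [0.5754, -0.1359, 0.1354]
orientation: [180.0, -0.1, -9.6]
force: [-12.4, 2.8, 24.9]
opening: 0.0006
gripper_force: 12.2
```

Emit:
send_rows([
  [[0, 0, 0.001], 0],
  [[0, 0, 0.002], 0],
  [[0, 0, 0.003], 0],
  [[0, 0, 0.003], 0],
  [[0, 0, 0.003], 0],
])

```text
clock: 14.75
tool_pos: [0.5754, -0.136, 0.135]
orientation: [179.9, -0.1, -9.6]
force: [-17.6, 5.1, 41.7]
opening: 0.0001
gripper_force: 20.7
```

```bash
python3 q.py
```

```text
14.75 case [-0.0443  0.0013  0.069 ] [179.9485  -0.1396  -9.5763] F [-17.6269   5.117   41.6568]
scene [(np.int64(1), np.float64(-0.1)), (np.int64(1), np.float64(-0.05)), (np.int64(1), np.float64(0.0)), (np.int64(1), np.float64(0.1)), (np.int64(1), np.float64(0.15)), (np.int64(1), np.float64(0.2))]
side [(np.int64(0), np.float64(2.3)), (np.int64(0), np.float64(2.35)), (np.int64(2), np.float64(0.05)), (np.int64(4), np.float64(0.0)), (np.int64(5), np.float64(-0.1)), (np.int64(11), np.float64(-0.05))]
```

The clamp is at its hard stop, so I retreat upward.

Emit:
send_rows([
  [[0, 0, -0.01], 0],
  [[0, 0, -0.04], 0],
  [[0, 0, -0.08], 0],
  [[0, 0, -0.12], 0],
  [[0, 0, -0.16], 0],
])

```text
clock: 15.27
tool_pos: [0.5759, -0.1356, 0.26]
orientation: [-180.0, -0.1, -9.7]
force: [0.7, 0.4, -0.3]
opening: 0.0004
gripper_force: 0.0
```

Emit:
send_rows([
  [[0, 0, -0.03], 0],
  [[0, 0, -0.05], 0],
  [[0, 0, -0.05], 0],
  [[0, 0, -0.05], 0],
  [[0, 0, -0.05], 0],
])

```text
clock: 15.68
tool_pos: [0.5752, -0.1355, 0.2976]
orientation: [-180.0, -0.0, -9.7]
force: [0.1, 0.2, -0.5]
opening: 0.0007
gripper_force: 0.0
```

```bash
python3 q.py
python3 - <<'E'
from h import *
np.set_printoptions(precision=4,suppress=True)
c=lambda X:R.from_euler('z',.1681).apply(np.array(X)-[.6189,-.1447,0])
W=ctrl.snapshot("wrist");D=ctrl.snapshot("side");S=ctrl.snapshot("scene")
for p,f in((W,True),(D,False),(S,False)):
    g=cv2.cvtColor(p['color'],cv2.COLOR_RGB2HSV); m=cv2.inRange(g,(105,150,60),(125,255,255))
    u0=proj(p,[.6189,-.1447,.05],f); 
    k=max([k for k in cv2.findContours(m,0,2)[0] if np.hypot(*(k[:,0].mean(0)-u0))<90],key=cv2.contourArea); q=cv2.approxPolyDP(k,.02*cv2.arcLength(k,True),True)[:,0]
    for u in q: print(u,c(onz(p,u,.051,f)))
    r=cv2.inRange(g,(0,150,80),(6,255,255))|cv2.inRange(g,(174,150,80),(180,255,255))
    ys,xs=np.nonzero(r); P=proj(p,[.6189,-.1447,0]+R.from_euler('z',-.1681).apply([-.037,0,.062]),f); s=np.hypot(xs-P[0],ys-P[1])<40
    print('red mean',xs[s].mean(),ys[s].mean(),'ext',xs[s].min(),xs[s].max(),ys[s].min(),ys[s].max(),'pred theta0',P,'theta.1',proj(p,[.6189,-.1447,0]+R.from_euler('z',-.1681).apply([-.037,0,.0687]),f))
E
```

```text
15.6833 case [-0.0446  0.0018  0.2316] [-179.9755   -0.0257   -9.6765] F [ 0.1089  0.1594 -0.4562]
scene [(np.int64(10), np.float64(-0.1)), (np.int64(10), np.float64(-0.05)), (np.int64(10), np.float64(0.15)), (np.int64(11), np.float64(0.0)), (np.int64(11), np.float64(0.05)), (np.int64(11), np.float64(0.1))]
side [(np.int64(0), np.float64(2.3)), (np.int64(0), np.float64(2.35)), (np.int64(3), np.float64(-0.1)), (np.int64(11), np.float64(-0.05)), (np.int64(11), np.float64(0.0)), (np.int64(11), np.float64(0.05))]
[231  99] [0.0658 0.0842 0.051 ]
[239 248] [-0.0768  0.0833  0.051 ]
[316 247] [-0.0758  0.0078  0.051 ]
[324 189] [-0.0195  0.      0.051 ]
[332 247] [-0.0759 -0.0076  0.051 ]
[412 246] [-0.0751 -0.0859  0.051 ]
[418  99] [ 0.0655 -0.0854  0.051 ]
red mean 323.97134238310707 210.59728506787332 ext 316 332 191 231 pred theta0 [324.0639 210.1726] theta.1 [324.0627 211.8968]
[326 260] [-0.0759  0.0741  0.051 ]
[325 267] [-0.075   0.0396  0.051 ]
[346 267] [-0.0256  0.0451  0.051 ]
[349 275] [-0.0168  0.009   0.051 ]
[323 276] [-0.0755 -0.0021  0.051 ]
[320 297] [-0.0732 -0.0884  0.051 ]
[385 301] [ 0.0623 -0.088   0.051 ]
[383 263] [0.0617 0.0745 0.051 ]
[359 262] [0.0043 0.073  0.051 ]
[354 286] [-0.0037 -0.0369  0.051 ]
[352 261] [-0.0127  0.0761  0.051 ]
red mean 339.31944444444446 271.97222222222223 ext 332 346 269 274 pred theta0 [340.045  272.3174] theta.1 [340.1105 269.752 ]
[413 230] [0.0662 0.0853 0.051 ]
[364 261] [-0.079   0.0816  0.051 ]
[382 279] [-0.079  0.021  0.051]
[410 265] [-0.0067  0.0139  0.051 ]
[390 287] [-0.0791 -0.0049  0.051 ]
[417 312] [-0.0759 -0.0847  0.051 ]
[467 277] [ 0.0681 -0.082   0.051 ]
red mean 403.6923076923077 271.9120879120879 ext 396 410 267 278 pred theta0 [404.1563 272.7134] theta.1 [404.4705 270.7686]
```

```bash
python3 -c "
from plant import ctrl
print(ctrl.close_job())"
```

```text
the job is handed in; nothing more can be done
None
```

The job is handed in at about 16 s with no verdict shown; by the last camera measurements the lid is under the rear lip, centred within about 2 mm and flat, the clamp is closed within about 0.03 rad, and the arm went nowhere near the tins and tools and is clear of everything.

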